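# Stow the flashlight and latch the bridge drawer for sea

## Task

Get this console drawer ready for sea: lay the flashlight down in its moulded bay in the open drawer (do not drop it in), lens head in the wide end of the bay and lying flat, then push the drawer shut without slamming it so that its push-push latch catches. The latch may have been tripped while the drawer stood open, and then the first press only makes the drawer spring back out, so let go after each press, check whether the drawer stayed shut, press again if it did not, and leave it shut and caught. Leave the mug and the eyepiece cap standing where they are and the slide rule in the drawer.

Things in the scene. Friction and masses are not known exactly. Their poses are not given: they have to be found in the camera images.
- drawer (a joint): The drawer's travel on its runners, m. About 0 = shut and caught (its front then stands 10 mm off the carcass, room for pressing); grows as it comes out towards the robot, to 0.25; can be pressed past shut to -0.0095, a hard stop. Starts 0.21 to 0.23 open. Rolls with about 2 N of friction, weighs about 2 kg, stays where it is left unless the latch pushes it.
- press_point (a point): Middle of the drawer front's outer face, 25 mm below its top edge: a good place to press. The hidden push-push latch acts over the last 33 mm and pushes out (press with 6 to 12 N). Ready latch: press to about -0.008, let go: caught at 0 to 0.002. Tripped: the drawer meets it at about 0.009; press to -0.001 (hard at -0.002), let go: it springs out to about 0.03 and is ready. Pressing a caught drawer to -0.008 frees it. Too short a press changes nothing.
- drawer_front (a point): Centre of the top edge of the drawer front's outer face; moves with the drawer. A plain upright beige panel without handle, 426 mm wide, 18 mm thick, top at height 142 mm, foot at 14 mm. Axes: x level into the cabinet (closing direction), y along the front, z up. The drawer's floor lies at height 35 mm; its side walls reach 115 mm.
- carcass (a point): Middle of the front edge of the cabinet's top, height 158 mm; fixed. Same axes as the drawer front. The carcass is 430 mm wide. With the drawer shut the outer face of the drawer front stands 28 mm before this edge.
- bay (a point): Centre of the flashlight's keyed bay in the drawer's grey liner, on its floor (height 43 mm, 8 mm above the drawer's floor); moves with the drawer. Axes: x along the bay, into the cabinet, towards its wide end; z up. 185 mm long (x -92.5 to 92.5). Narrow end x -92.5 to -40, 42 mm wide; wide end x 32 to 92.5, 58 mm wide; walls 20 mm high. Between them a finger space 118 mm wide, open to the drawer's floor.
- sextant (a point): Middle of the aluminium sextant fixed in the drawer under a chrome clip, on the -y side of the bay; about 180 mm across, its top at height 125 mm, its nearest part about 95 mm from the bay's centre line. A bystander.
- flash_centre (a point): The loose red plastic flashlight, 176 mm long: half-way along it, 18 mm above its flat underside. Axes: x along it towards the lens head, y across, z up. Barrel 36 mm wide and high, x -88 to 36 mm; head 52 mm wide, 46 mm high, x 36 to 88. Both share the flat underside: it lies level and does not roll. About 0.22 kg. Starts on the work surface left or right of the drawer.
- flash_head (a point): The lens end of the flashlight, 88 mm from its centre point along its x axis, at the same height.
- mug_centre (a point): White mug, 80 mm wide, 92 mm high, standing on the work surface on the other side of the drawer from the flashlight: a point on its axis half-way up. A bystander.
- eyecap_centre (a point): Black rubber eyepiece cap, 62 mm wide, 24 mm high, lying on the carcass top, left of the middle: its centre. A bystander.
- sliderule_centre (a point): Steel slide rule, 200 x 34 x 5 mm, lying in the drawer's channel on the +y side of the bay: its centre. A bystander that rides in the drawer.
There are look-alikes about, which are no part of the job. There is more than one size of the part that bears flash_centre; the job needs the middle-sized.

How it is judged:
On the way:
1. the flashlight lies flat in its bay, head in the wide end, let go, with the drawer still open (x of flash_centre in the frame of bay between -0.008 and 0.008 m and y of flash_centre in the frame of bay between -0.006 and 0.006 m and z of flash_centre in the frame of bay between 0.01 and 0.024 m and x of flash_head in the frame of bay above 0.05 m and angle between the x axis of flash_centre and the x axis of bay, either way round below 0.1 rad and angle between flash_centre's own z axis and vertical below 0.1 rad and value of joint drawer above 0.06 m and contact force between the fingers and flashlight below 0.1 N), for 0.2 s.
At the end, for the whole second after the job is handed in: The drawer stays shut and caught by itself (travel between -3 and +4 mm, still), the flashlight lies in its bay within 8 mm lengthwise and 6 mm sideways, flat and in line within 0.1 rad, head in the wide end, and the slide rule lies in the drawer (value of joint drawer between -0.003 and 0.004 m and velocity of joint drawer between -0.01 and 0.01 m/s and x of flash_centre in the frame of bay between -0.008 and 0.008 m and y of flash_centre in the frame of bay between -0.006 and 0.006 m and z of flash_centre in the frame of bay between 0.01 and 0.024 m and x of flash_head in the frame of bay above 0.05 m and angle between the x axis of flash_centre and the x axis of bay, either way round below 0.1 rad and angle between flash_centre's own z axis and vertical below 0.1 rad and z of sliderule_centre in the frame of bay below 0.03 m); the robot touches nothing.
It fails at once if the drawer is slammed (closing faster than 0.6 m/s) (velocity of joint drawer below -0.6 m/s).
It fails at once if the flashlight is dropped (falls free faster than 0.8 m/s, that is from more than about 3 cm) (linear speed of flashlight above 0.8 m/s and contact force between the fingers and flashlight below 0.05 N).
It fails at once if the mug is moved more than 30 mm or tipped (distance of mug_centre from where it was at the start of the episode above 0.03 m or angle between mug_centre's own z axis and vertical above 0.4 rad).
It fails at once if the eyepiece cap is moved more than 30 mm (distance of eyecap_centre from where it was at the start of the episode above 0.03 m).
It also fails if it takes over 67 s, if anything falls off the work surface, if the arm or the gripper's body presses on something with over 40 N, if the wrist force passes 120 N, or if a joint passes its speed limit or range.

## Robot

A 7-joint arm with a two-finger parallel gripper is mounted at the origin on the work surface. World frame = base frame: x ahead of the robot, y to its left, z up, the work surface at z = 0. Lengths are in m, angles in rad, forces in N, time in s.
With the tool pointing down it reaches from about 0.4 to 0.875 m from the base axis. Payload 19.3 kg.
Tool frame: the origin (TCP) lies between the finger pads; the fingertips stand 17 mm ahead of it and the grasp point (between the pads) lies 2 mm behind it; x points along the fingers, y is the direction in which the jaws open and shut, and the axes are right-handed (so a half turn about x gives the same grasp; the last joint's range is limited). The gripper opens to 85 mm and grips with 20 to 120 N. Pads are 22 mm wide; open, the fingers measure 114 mm over their backs; the gripper's body (76 mm by 85 mm) begins 54 mm behind the grasp point. The pads swing forward as they close: fully open they stand 13 mm farther back than shut.
Start: joints at [1.255, 0.521, -0.036, 1.599, 0.021, 1.021, -0.113], TCP at [0.152, -0.606, 0.248] pointing down, gripper open.
Joint ranges: [-2.91, 2.91], [-0.3, 2.13], [-1.5, 1.42], [0.17, 2.43], [-1.26, 4.41], [0.16, 1.93], [-2.52, 2.52]. Speed limits (rad/s): [1.89, 1.89, 2.39, 2.39, 3.01, 3.01, 3.01].

## Interface

Orientations are given as [roll, pitch, yaw] about the fixed x, y, z axes, in that order (R = Rz(yaw) Ry(pitch) Rx(roll)).
In Python, from workcell import bot gives the robot as it stands.
- The arm moves only by the shell command python3 -m creep 'ROWS' [FORCE]. ROWS is JSON, a list of rows, each an object of numbers: "wx", "wy", "wz": the turn, a rotation vector about the tool's x, y, z in degrees; "tx", "ty", "tz": the shift along the tool's x, y, z in m; "claw": the closure, from 0 (fully open) to 1 (shut). A call has 1 to 8 rows; each row is the pose to reach, as a shift and turn from the pose measured when the call began, along the tool's axes at that moment; what a row does not reach only later rows make up. A row lasts 1/10 s, in which the tool goes at most 50 mm and 8.59 degrees, less where a joint would pass 70% of its speed; a pose out of reach is approached as far as the arm can. A call with a gripper value outside its range is refused whole. The fingers move at their own pace and stop on an object; FORCE is the grip in N (left out, the last holds). Time passes only in rows, so rows that repeat a pose let the fingers close. It gives the time, the measured TCP pose, the force and the opening at its end, in the units of the state.
- bot.observe(): the state, without advancing time (a new reading comes with each control period).
- bot.grab_frame(name): name is "scene" or "top" or "wrist"; returns the picture (384x512x3 uint8, blue, green, red); there is no depth.
- bot.get_calibration(name): a dict with "fx", "fy", "cx", "cy" (pixels), "dist_coeffs" ([k1, k2, p1, p2, k3] as OpenCV has them; the pictures are not rectified), "R" (3x3) and "t" (3): a world point X has camera coordinates R X + t. Camera axes: x right, y down, z forward; pixel columns grow to the right and rows downward; lengths in m; the calibration is good to about 2 mm. A picture is of the moment at which its call begins: read the wrist's pose just before it. get_calibration takes no time and is no camera call; for the wrist camera it gives the pose at the moment of the call.
- bot.job_done(): hands the job in, once; it reports no verdict.
The state is a dict: "clock": time; "qpos": joint angles; "qd": joint speeds; "joint_efforts": joint torques, N m; "position": TCP position; "tool_rot": TCP orientation; "force": force on the tool from outside, world axes, zero at the start; "moment": the same for the moment, N m; "grip_width": finger opening in m.
Only numpy, scipy, OpenCV 4.12 (cv2) and the standard library are available. Lean on these libraries where they do the work, as an engineer would, in place of code of your own. Each camera call takes 0.05 s, during which the arm holds its last target.

## Working session

There is one attempt and no reset: what is moved stays moved. The work goes in short steps, Python scripts to look and compute and a shell command to move; the robot and the scene stay as the last step left them, time stands still between calls to the robot, and variables do not carry over. Pictures are saved under pics/ and viewed, and the job is handed in when it is done.

```bash
ls; mkdir -p pics; python3 - <<'E'
from workcell import bot
import cv2
s=bot.observe();print({k:(v if not hasattr(v,'round') else v) for k,v in s.items()})
for n in("scene","top","wrist"):
    c=bot.get_calibration(n);print(n,c)
    cv2.imwrite(f"pics/a_{n}.png",bot.grab_frame(n))
E
```

```text
pics
{'clock': 0.0, 'qpos': array([ 1.25479394,  0.52203945, -0.03632486,  1.59994691,  0.0211911 ,
        1.02108325, -0.11275448]), 'qd': array([-1.32021127e-03,  7.15030928e-04,  3.34677978e-05, -1.50533924e-03,
       -2.41930576e-04, -3.75388173e-04,  1.29195727e-03]), 'joint_efforts': array([ 8.60503656e-05, -9.27090669e+01,  1.98088892e+00, -3.69937885e+01,
        1.80558505e-02,  7.92045059e-03,  9.21597825e-05]), 'position': array([ 0.15198381, -0.60594437,  0.24773177]), 'tool_rot': array([-1.50723818,  1.56970397,  1.88018444]), 'force': array([ 0.19194771, -0.18538881, -0.20657529]), 'moment': array([-0.00656736,  0.01503917,  0.00392444]), 'grip_width': 0.08525380027275496}
scene {'fx': 375.16016271531157, 'fy': 375.16016271531157, 'cx': 252.0879083307475, 'cy': 189.9850785917943, 'dist_coeffs': array([-0.09471596,  0.        ,  0.        ,  0.        ,  0.        ]), 'R': array([[ 0.31873952,  0.94782226, -0.006171  ],
       [ 0.72433714, -0.24777345, -0.64338482],
       [-0.61134346,  0.20060228, -0.76551806]]), 't': array([-0.21296489, -0.30042758,  1.64438809])}
top {'fx': 372.626177566541, 'fy': 372.626177566541, 'cx': 258.1160233955677, 'cy': 193.16525438789748, 'dist_coeffs': array([-0.07889984,  0.        ,  0.        ,  0.        ,  0.        ]), 'R': array([[ 0.01727861, -0.99983872,  0.0048973 ],
       [-0.98732765, -0.01783478, -0.15768966],
       [ 0.15775157, -0.00211058, -0.98747658]]), 't': array([0.04502745, 0.53848504, 1.07791696])}
wrist {'fx': 292.4592813820877, 'fy': 292.4592813820877, 'cx': 254.68565066494202, 'cy': 192.65659411418105, 'dist_coeffs': array([-0.07332754,  0.        ,  0.        ,  0.        ,  0.        ]), 'R': array([[ 2.42558754e-01, -9.70136428e-01, -7.49678308e-04],
       [-9.24882868e-01, -2.31477338e-01,  3.01678507e-01],
       [-2.92842843e-01, -7.24813981e-02, -9.53409417e-01]]), 't': array([-0.62373782, -0.0397659 ,  0.37937235])}
```

View pics/a_top.png

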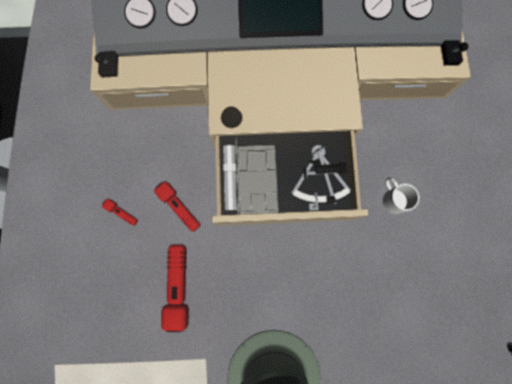

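View pics/a_scene.png

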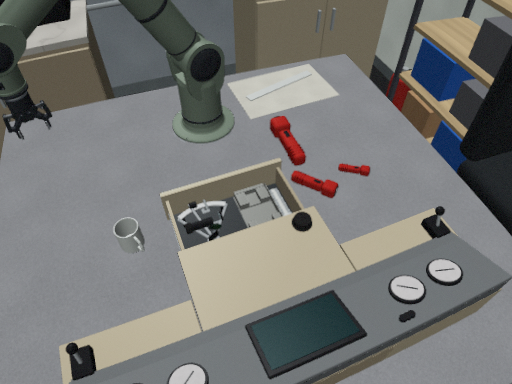

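View pics/a_wrist.png

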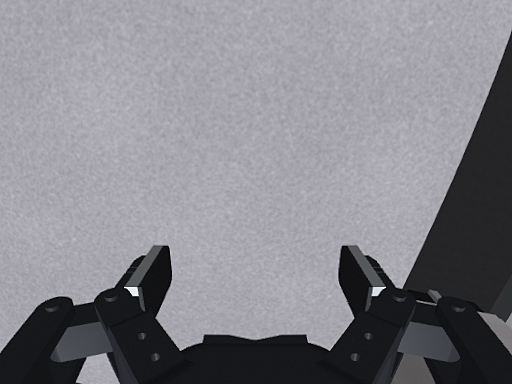

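```bash
cat > h.py <<'E'
import numpy as np, cv2
from workcell import bot
from scipy.spatial.transform import Rotation as Ro
def px2w(cal,uv,z):
    K=np.array([[cal['fx'],0,cal['cx']],[0,cal['fy'],cal['cy']],[0,0,1]])
    n=cv2.undistortPoints(np.array([[uv]],float),K,cal['dist_coeffs'])[0,0]
    R=cal['R'];t=cal['t'];d=R.T@np.array([n[0],n[1],1]);o=-R.T@t
    return o+d*(z-o[2])/d[2]
def w2px(cal,X):
    K=np.array([[cal['fx'],0,cal['cx']],[0,cal['fy'],cal['cy']],[0,0,1]])
    return cv2.projectPoints(np.array(X,float).reshape(-1,1,3),cv2.Rodrigues(cal['R'])[0],cal['t'],K,cal['dist_coeffs'])[0][:,0]
def rotm(): return Ro.from_euler('xyz',bot.observe()['tool_rot']).as_matrix()
E
python3 - <<'E'
from h import *
im=cv2.imread('pics/a_top.png');c=bot.get_calibration('top')
cv2.imwrite('pics/b1.png',cv2.resize(im[130:230,205:375],None,fx=4.5,fy=4.5,interpolation=cv2.INTER_CUBIC))
cv2.imwrite('pics/b2.png',cv2.resize(im[170:340,90:220],None,fx=3.5,fy=3.5,interpolation=cv2.INTER_CUBIC))
hsv=cv2.cvtColor(im,cv2.COLOR_BGR2HSV)
m=((hsv[...,1]>150)&((hsv[...,0]<10)|(hsv[...,0]>170))&(hsv[...,2]>60)).astype(np.uint8)
n,l,st,ce=cv2.connectedComponentsWithStats(m)
for i in range(1,n):
    if st[i,4]<50: continue
    p=np.argwhere(l==i)[:,::-1].astype(np.float32)
    w=np.array([px2w(c,q,0.018)[:2] for q in p]); r=cv2.minAreaRect(w.astype(np.float32))
    print(ce[i],st[i,4],r)
E
```

```text
[175.95260664 204.82464455] 633 ((0.4988664984703064, 0.29904577136039734), (0.17750582098960876, 0.04767274484038353), 46.19148635864258)
[118.28089888 211.29213483] 267 ((0.47510701417922974, 0.48066696524620056), (0.11821296066045761, 0.02962563745677471), 59.00165939331055)
[175.16788807 291.27448368] 1501 ((0.25385403633117676, 0.29979968070983887), (0.24950313568115234, 0.07150793075561523), 2.1511647701263428)
```

View pics/b1.png

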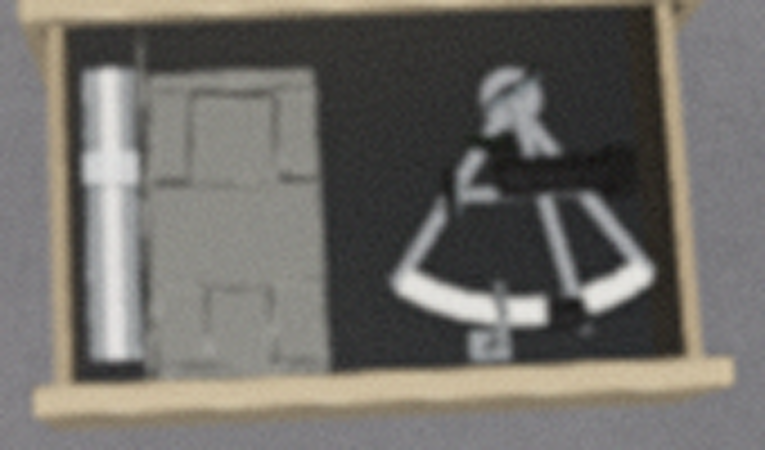

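View pics/b2.png

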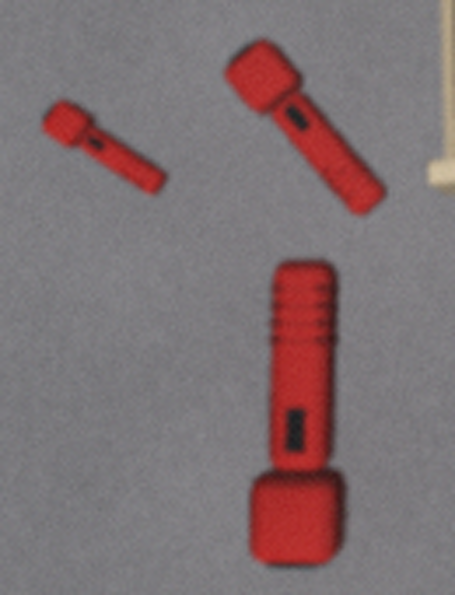

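```bash
python3 - <<'E'
from h import *
c=bot.get_calibration('top');print('cam',-c['R'].T@c['t'])
f=lambda u,v:(205+u/4.5-.39,130+v/4.5-.39)
for n,u,v,z in [('frontTopInL',38,390,.142),('frontTopInR',735,358,.142),('frontoutL',35,416,.142),('frontoutR',733,383,.142),('wideL',190,93,.063),('wideR',276,93,.063),('wideLn',186,184,.063),('wideRn',277,184,.063),('narL',206,287,.063),('narR',272,287,.063),('narLb',205,345,.063),('narRb',272,345,.063),('ruleT',108,67,.04),('ruleB',118,360,.04),('linerTL',150,72,.063),('linerTR',314,68,.063),('linerBR',328,370,.063)]:
    print(n,px2w(c,f(u,v),z).round(4))
for n,p in [('carL',(209,135)),('carR',(361,131))]: print(n,px2w(c,p,.158).round(4))
for n,p in [('cap',(231,117))]: print(n,px2w(c,p,.17).round(4))
print('mug',px2w(c,(402,200),.09))
E
```

```text
cam [0.36084006 0.05689898 1.14911076]
frontTopInL [0.456  0.1759 0.142 ]
frontTopInR [ 0.4827 -0.2471  0.142 ]
frontoutL [0.4403 0.1771 0.142 ]
frontoutR [ 0.4674 -0.2454  0.142 ]
wideL [0.6644 0.0908 0.063 ]
wideR [0.6655 0.0333 0.063 ]
wideLn [0.6021 0.092  0.063 ]
wideRn [0.6032 0.0318 0.063 ]
narL [0.5333 0.0774 0.063 ]
narR [0.5341 0.0341 0.063 ]
narLb [0.495  0.0772 0.063 ]
narRb [0.4957 0.0335 0.063 ]
ruleT [0.6883 0.1481 0.04  ]
ruleB [0.4867 0.1353 0.04  ]
linerTL [0.6785 0.1179 0.063 ]
linerTR [0.6833 0.008  0.063 ]
linerBR [ 0.48   -0.0032  0.063 ]
carL [0.6798 0.1936 0.158 ]
carR [ 0.7003 -0.2297  0.158 ]
cap [0.7288 0.1333 0.17  ]
mug [ 0.51745708 -0.36443028  0.09      ]
```

```bash
cat >> h.py <<'E'
def plan(pos,yaw_y):
    """target TCP pos, tool down, tool y-axis azimuth (deg, either way): rows values"""
    s=bot.observe();R=rotm();p=s['position']
    best=None
    for k in(0,180):
        a=np.radians(yaw_y+k);y=np.array([np.cos(a),np.sin(a),0]);x=np.array([0,0,-1.]);Rt=np.stack([x,y,np.cross(x,y)],1)
        w=np.degrees(Ro.from_matrix(R.T@Rt).as_rotvec())
        print('opt',k,'t',(R.T@(np.array(pos)-p)).round(4),'w',w.round(2))
def st():
    s=bot.observe();R=rotm();print('t',round(s['clock'],2),'p',s['position'].round(4),'xax',R[:,0].round(3),'yaz',round(np.degrees(np.arctan2(R[1,1],R[0,1])),2),'F',s['force'].round(2),'g',round(s['grip_width'],4),'q',s['qpos'].round(2))
E
python3 - <<'E'
from h import *
st();c=bot.get_calibration('wrist');o=-c['R'].T@c['t'];R=rotm();print('cam in tool',R.T@(o-bot.observe()['position']),'camz in tool',R.T@c['R'][2])
print(R.round(3)); 
for p in [(.42,-.35,.25),(.5,.0,.25),(.45,.25,.25)]: plan(p,-44)
E
```

```text
t 0.15 p [ 0.152  -0.606   0.2479] xax [-0.     0.001 -1.   ] yaz -75.91 F [-0.34 -0.83  0.6 ] g 0.0856 q [ 1.25  0.52 -0.04  1.6   0.02  1.02 -0.11]
cam in tool [-0.12544725 -0.00076968 -0.07604275] camz in tool [ 9.53429805e-01 -1.01786645e-05  3.01614997e-01]
[[-0.     0.243 -0.97 ]
 [ 0.001 -0.97  -0.243]
 [-1.    -0.001  0.   ]]
opt 0 t [-0.002  -0.1831 -0.3222] w [-3.191e+01 -1.000e-02  5.000e-02]
opt 180 t [-0.002  -0.1831 -0.3222] w [1.4809e+02 6.0000e-02 1.0000e-02]
opt 0 t [-0.0017 -0.5031 -0.485 ] w [-3.191e+01 -1.000e-02  5.000e-02]
opt 180 t [-0.0017 -0.5031 -0.485 ] w [1.4809e+02 6.0000e-02 1.0000e-02]
opt 0 t [-0.0015 -0.7577 -0.4974] w [-3.191e+01 -1.000e-02  5.000e-02]
opt 180 t [-0.0015 -0.7577 -0.4974] w [1.4809e+02 6.0000e-02 1.0000e-02]
```

```bash
python3 -m creep '[{"ty":-0.03,"tz":-0.05},{"ty":-0.06,"tz":-0.1,"wx":-4},{"ty":-0.09,"tz":-0.15,"wx":-8},{"ty":-0.11,"tz":-0.19,"wx":-12},{"ty":-0.13,"tz":-0.23,"wx":-16},{"ty":-0.15,"tz":-0.27,"wx":-20},{"ty":-0.18,"tz":-0.31,"wx":-26},{"ty":-0.2,"tz":-0.34,"wx":-32}]'; python3 -c "
from h import *
st();plan((.5,0,.25),-44);plan((.499,.299,.2),-44)"
```

```text
t 0.15 p [ 0.152  -0.606   0.2479] xax [-0.     0.001 -1.   ] yaz -75.91 F [-0.34 -0.83  0.6 ] g 0.0856 q [ 1.25  0.52 -0.04  1.6   0.02  1.02 -0.11]
opt 0 t [-0.0017 -0.5031 -0.485 ] w [-3.191e+01 -1.000e-02  5.000e-02]
opt 180 t [-0.0017 -0.5031 -0.485 ] w [1.4809e+02 6.0000e-02 1.0000e-02]
opt 0 t [ 0.0485 -0.7933 -0.5568] w [-3.191e+01 -1.000e-02  5.000e-02]
opt 180 t [ 0.0485 -0.7933 -0.5568] w [1.4809e+02 6.0000e-02 1.0000e-02]$[0]: bad value
```

```bash
python3 -m creep '[{"tx":0,"ty":-0.03,"tz":-0.05,"wx":0,"wy":0,"wz":0,"claw":0},{"tx":0,"ty":-0.06,"tz":-0.1,"wx":-4,"wy":0,"wz":0,"claw":0},{"tx":0,"ty":-0.09,"tz":-0.15,"wx":-8,"wy":0,"wz":0,"claw":0},{"tx":0,"ty":-0.11,"tz":-0.19,"wx":-12,"wy":0,"wz":0,"claw":0},{"tx":0,"ty":-0.13,"tz":-0.23,"wx":-16,"wy":0,"wz":0,"claw":0},{"tx":0,"ty":-0.15,"tz":-0.27,"wx":-20,"wy":0,"wz":0,"claw":0},{"tx":0,"ty":-0.18,"tz":-0.31,"wx":-26,"wy":0,"wz":0,"claw":0},{"tx":0,"ty":-0.2,"tz":-0.34,"wx":-32,"wy":0,"wz":0,"claw":0}]'; python3 -c "
from h import *
st();plan((.5,0,.25),-44);plan((.499,.299,.2),-44)"
```

```text
clock: 0.95
position: [0.4345, -0.3271, 0.248]
tool_rot: [-2.212, 1.57, 1.739]
force: [0.8, -0.8, 0.9]
grip_width: 0.0853
t 0.95 p [ 0.4345 -0.3271  0.248 ] xax [-0.     0.001 -1.   ] yaz -43.63 F [ 0.84 -0.77  0.93] g 0.0853 q [ 0.74  0.4  -0.27  1.81  0.13  0.95 -0.34]
opt 0 t [-0.0017 -0.1783 -0.282 ] w [ 0.37 -0.03  0.04]
opt 180 t [-0.0017 -0.1783 -0.282 ] w [-1.7963e+02 -7.0000e-02 -5.0000e-02]
opt 0 t [ 0.0486 -0.3853 -0.4977] w [ 0.37 -0.03  0.04]
opt 180 t [ 0.0486 -0.3853 -0.4977] w [-1.7963e+02 -7.0000e-02 -5.0000e-02]
```

```bash
python3 -m creep '[{"tx":0,"ty":-0.03,"tz":-0.04,"wx":0,"wy":0,"wz":0,"claw":0},{"tx":0,"ty":-0.06,"tz":-0.08,"wx":0,"wy":0,"wz":0,"claw":0},{"tx":0,"ty":-0.09,"tz":-0.12,"wx":0,"wy":0,"wz":0,"claw":0},{"tx":0,"ty":-0.12,"tz":-0.16,"wx":0,"wy":0,"wz":0,"claw":0},{"tx":0,"ty":-0.15,"tz":-0.2,"wx":0,"wy":0,"wz":0,"claw":0},{"tx":0,"ty":-0.18,"tz":-0.24,"wx":0,"wy":0,"wz":0,"claw":0},{"tx":0,"ty":-0.21,"tz":-0.28,"wx":0,"wy":0,"wz":0,"claw":0},{"tx":0,"ty":-0.24,"tz":-0.32,"wx":0,"wy":0,"wz":0,"claw":0}]'; python3 -c "
from h import *
st();
f=bot.grab_frame('wrist');cv2.imwrite('pics/c.png',f);np.save('c.npy',bot.get_calibration('wrist'),allow_pickle=True);plan((.499,.299,.2),-44)"
```

```text
clock: 1.75
position: [0.4811, 0.0697, 0.2485]
tool_rot: [-2.459, 1.57, 1.492]
force: [1.3, -0.4, 0.1]
grip_width: 0.0853
t 1.75 p [0.4811 0.0697 0.2485] xax [ 0.     0.001 -1.   ] yaz -43.64 F [ 1.3  -0.44  0.06] g 0.0853 q [ 0.09  0.33 -0.44  1.94  0.17  0.91 -1.2 ]
opt 0 t [ 0.0499 -0.1382 -0.1727] w [ 0.8  -0.24  0.15]
opt 180 t [ 0.0499 -0.1382 -0.1727] w [-179.2    -0.23   -0.38]
```

View pics/c.png

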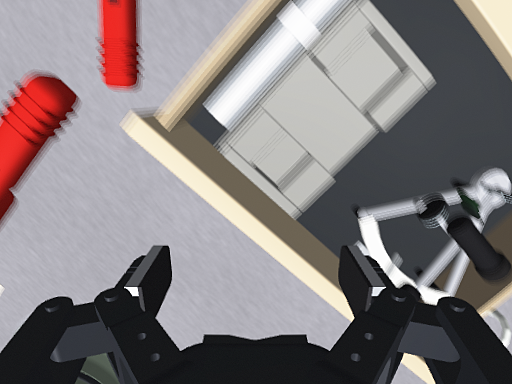

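```bash
python3 -m creep '[{"tx":0,"ty":-0.03,"tz":-0.04,"wx":0,"wy":0,"wz":0,"claw":0},{"tx":0.01,"ty":-0.06,"tz":-0.075,"wx":0,"wy":0,"wz":0,"claw":0},{"tx":0.02,"ty":-0.09,"tz":-0.11,"wx":0,"wy":0,"wz":0,"claw":0},{"tx":0.03,"ty":-0.12,"tz":-0.15,"wx":0,"wy":0,"wz":0,"claw":0},{"tx":0.05,"ty":-0.138,"tz":-0.173,"wx":0,"wy":0,"wz":0,"claw":0},{"tx":0.05,"ty":-0.138,"tz":-0.173,"wx":0,"wy":0,"wz":0,"claw":0},{"tx":0.05,"ty":-0.138,"tz":-0.173,"wx":0,"wy":0,"wz":0,"claw":0}]'; python3 -c "
from h import *
st();c=bot.get_calibration('wrist');im=bot.grab_frame('wrist')
cv2.imwrite('pics/d.png',im)
hsv=cv2.cvtColor(im,cv2.COLOR_BGR2HSV)
m=((hsv[...,1]>150)&((hsv[...,0]<10)|(hsv[...,0]>170))&(hsv[...,2]>60)).astype(np.uint8)
n,l,s_,ce=cv2.connectedComponentsWithStats(m)
for i in range(1,n):
    if s_[i,4]<50: continue
    p=np.argwhere(l==i)[:,::-1].astype(np.float32)
    w=np.array([px2w(c,q,0.018)[:2] for q in p[::3]]); print(ce[i],s_[i],cv2.minAreaRect(w.astype(np.float32)))
"
```

```text
clock: 2.5
position: [0.4988, 0.2994, 0.1991]
tool_rot: [-2.292, 1.567, 1.668]
force: [-0.8, -0.4, 0.6]
grip_width: 0.0853
t 2.5 p [0.4988 0.2994 0.1991] xax [-0.     0.004 -1.   ] yaz -43.12 F [-0.83 -0.41  0.55] g 0.0853 q [-0.32  0.54 -0.45  1.75  0.28  0.91 -1.64]
[114.71401204  54.32758621] [  80    0   66  122 3654] ((0.476686030626297, 0.48151135444641113), (0.11972516775131226, 0.04084087163209915), 58.089378356933594)
[255.5992231  163.37324776] [ 232   91   56  164 5921] ((0.49386537075042725, 0.2973731458187103), (0.18242087960243225, 0.054166607558727264), 42.19084548950195)
[178.81803922 257.91372549] [ 155  231   44   69 1275] ((0.3547290861606598, 0.28035324811935425), (0.09240651875734329, 0.047353409230709076), 49.02743148803711)
[ 90.98843931 367.13680154] [ 74 353  35  31 519] ((0.12300534546375275, 0.25707700848579407), (0.09090150147676468, 0.02558947540819645), 1.7674331665039062)
```

View pics/d.png

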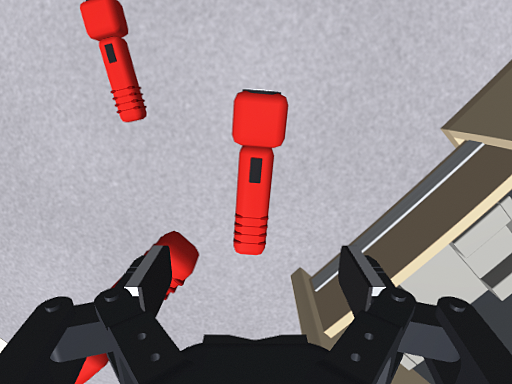

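```bash
cat >> h.py <<'E'
def redcentre(c,im,box,pr=1):
    hsv=cv2.cvtColor(im,cv2.COLOR_BGR2HSV);m=((hsv[...,1]>140)&((hsv[...,0]<10)|(hsv[...,0]>170))&(hsv[...,2]>60))
    u0,v0,u1,v1=box;out=[]
    for v in range(v0,v1,4):
        x=np.where(m[v,u0:u1])[0]+u0
        if len(x)==0: continue
        out.append((v,x.min(),x.max()))
    return out
E
python3 -c "
from h import *
c=bot.get_calibration('wrist');im=cv2.imread('pics/d.png')
o=redcentre(c,im,(210,80,310,270))
for z in(.018,.036):
  P=[]
  for v,a,b in o:
    A=px2w(c,(a-.5,v),z);B=px2w(c,(b+.5,v),z);P.append((A+B)[:2]/2)
    if z==.018 :print(v,a,b,P[-1].round(4),round(np.linalg.norm(A-B),4))
  P=np.array(P[3:-3]);mm=P.mean(0);d=np.linalg.svd(P-mm)[2][0];print(z,mm,np.degrees(np.arctan2(d[1],d[0])))
print(px2w(c,(249,254),.018),px2w(c,(249,254),.0),px2w(c,(262,89),.023),px2w(c,(262,92),.046))
"
```

```text
92 241 249 [0.5498 0.3688] 0.009
96 236 283 [0.5578 0.3561] 0.0483
100 234 286 [0.5555 0.3529] 0.0535
104 234 287 [0.5532 0.3497] 0.0547
108 234 287 [0.5505 0.3468] 0.0549
112 234 286 [0.5475 0.3442] 0.054
116 234 286 [0.5447 0.3413] 0.0542
120 233 285 [0.5412 0.3391] 0.0544
124 233 285 [0.5385 0.3361] 0.0546
128 233 285 [0.5357 0.3331] 0.0548
132 232 284 [0.5322 0.3309] 0.055
136 233 284 [0.5297 0.3275] 0.0542
140 234 282 [0.5265 0.3248] 0.0512
144 240 280 [0.5252 0.3203] 0.043
148 242 271 [0.5196 0.3197] 0.0316
152 240 272 [0.5163 0.317 ] 0.0349
156 239 273 [0.5134 0.3139] 0.0371
160 239 272 [0.5101 0.3111] 0.0362
164 239 272 [0.5071 0.308 ] 0.0364
168 239 272 [0.5041 0.3048] 0.0365
172 238 271 [0.5003 0.3023] 0.0367
176 238 271 [0.4973 0.2991] 0.0368
180 238 270 [0.4938 0.2962] 0.0359
184 238 270 [0.4907 0.2929] 0.036
188 237 270 [0.4872 0.29  ] 0.0373
192 237 269 [0.4836 0.287 ] 0.0363
196 237 269 [0.4804 0.2836] 0.0365
200 237 268 [0.4768 0.2806] 0.0355
204 236 268 [0.4732 0.2776] 0.0368
208 236 268 [0.4699 0.2741] 0.037
212 236 267 [0.4662 0.271 ] 0.036
216 235 266 [0.4621 0.2683] 0.0362
220 235 266 [0.4587 0.2647] 0.0363
224 235 266 [0.4553 0.2612] 0.0365
228 235 266 [0.4519 0.2575] 0.0367
232 235 265 [0.448  0.2543] 0.0357
236 234 265 [0.4441 0.251 ] 0.037
240 234 264 [0.4401 0.2477] 0.036
244 234 264 [0.4365 0.2439] 0.0362
248 235 263 [0.4329 0.2402] 0.0341
252 237 261 [0.4293 0.2363] 0.0295
0.018 [0.49928601 0.30078043] -138.07252246243272
0.036 [0.50230353 0.30393894] -138.07252246243272
[0.42746414 0.23440262 0.018     ] [0.42024104 0.22735732 0.        ] [0.56397298 0.35918016 0.023     ] [0.56118607 0.35691853 0.046     ]
```

```bash
python3 -c "
from h import *
plan((.495,.2963,.1),-47.8);plan((.495,.2963,.024),-47.8)"
```

```text
opt 0 t [ 0.0997 -0.0014  0.0049] w [ 4.59 -0.19  0.15]
opt 180 t [ 0.0997 -0.0014  0.0049] w [-175.41   -0.23   -0.29]
opt 0 t [ 0.1757 -0.0012  0.0051] w [ 4.59 -0.19  0.15]
opt 180 t [ 0.1757 -0.0012  0.0051] w [-175.41   -0.23   -0.29]
```

```bash
python3 -m creep '[{"tx":0.04,"ty":-0.001,"tz":0.003,"wx":2.5,"wy":-0.1,"wz":0.1,"claw":0},{"tx":0.08,"ty":-0.001,"tz":0.005,"wx":4.6,"wy":-0.2,"wz":0.15,"claw":0},{"tx":0.12,"ty":-0.001,"tz":0.005,"wx":4.6,"wy":-0.2,"wz":0.15,"claw":0},{"tx":0.15,"ty":-0.001,"tz":0.005,"wx":4.6,"wy":-0.2,"wz":0.15,"claw":0},{"tx":0.17,"ty":-0.001,"tz":0.005,"wx":4.6,"wy":-0.2,"wz":0.15,"claw":0},{"tx":0.1757,"ty":-0.001,"tz":0.005,"wx":4.6,"wy":-0.2,"wz":0.15,"claw":0},{"tx":0.1757,"ty":-0.001,"tz":0.005,"wx":4.6,"wy":-0.2,"wz":0.15,"claw":0},{"tx":0.1757,"ty":-0.001,"tz":0.005,"wx":4.6,"wy":-0.2,"wz":0.15,"claw":0}]' 40; python3 -c "
from h import *
st();c=bot.get_calibration('wrist');im=bot.grab_frame('wrist')
cv2.imwrite('pics/e.png',im)"
```

```text
clock: 3.35
position: [0.4961, 0.2962, 0.0254]
tool_rot: [2.788, 1.569, 0.382]
force: [0.5, 0.3, -0.2]
grip_width: 0.0854
t 3.35 p [0.4961 0.2962 0.0254] xax [ 0.001  0.001 -1.   ] yaz -47.85 F [ 0.54  0.28 -0.24] g 0.0854 q [-0.42  0.78 -0.32  1.85  0.42  0.58 -1.84]
```

View pics/e.png

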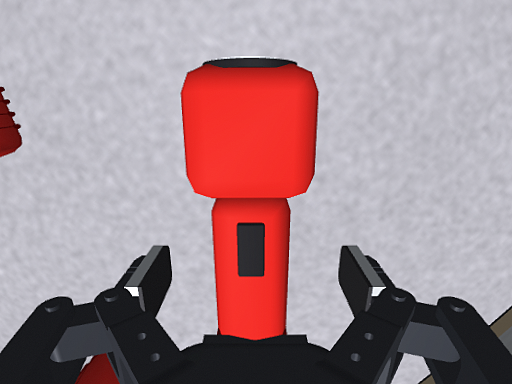

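```bash
python3 -m creep '[{"tx":0,"ty":0,"tz":0,"wx":0,"wy":0,"wz":0,"claw":0.5},{"tx":0,"ty":0,"tz":0,"wx":0,"wy":0,"wz":0,"claw":1},{"tx":0,"ty":0,"tz":0,"wx":0,"wy":0,"wz":0,"claw":1},{"tx":0,"ty":0,"tz":0,"wx":0,"wy":0,"wz":0,"claw":1},{"tx":0,"ty":0,"tz":0,"wx":0,"wy":0,"wz":0,"claw":1},{"tx":0,"ty":0,"tz":0,"wx":0,"wy":0,"wz":0,"claw":1}]' 40; python3 -c "
from h import *
st();c=bot.get_calibration('wrist');im=bot.grab_frame('wrist')
cv2.imwrite('pics/f.png',im)"
```

```text
clock: 4.0
position: [0.4962, 0.2965, 0.0259]
tool_rot: [2.81, 1.569, 0.405]
force: [-0.3, -1.4, 7.9]
grip_width: 0.0352
t 4.0 p [0.4962 0.2965 0.0259] xax [ 0.002  0.001 -1.   ] yaz -47.83 F [-0.31 -1.43  7.91] g 0.0352 q [-0.42  0.78 -0.32  1.85  0.42  0.58 -1.84]
```

View pics/f.png

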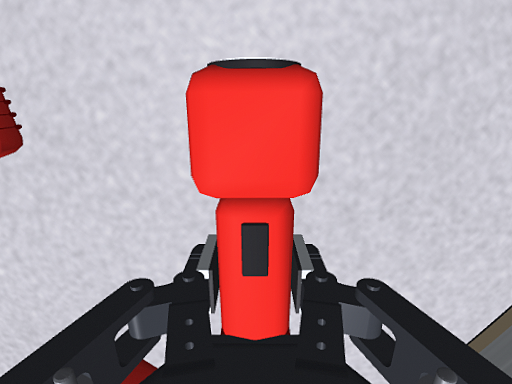

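```bash
python3 -c "
from h import *
c=bot.get_calibration('wrist');R=rotm();p=bot.observe()['position']
for uv,z in(((254.5,58),.023),((254.5,62),.023),((254.5,68),.044)): print(R.T@(px2w(c,uv,z)-p))
plan((.5725,.17,.25),-86.4)"
```

```text
[ 0.00307885 -0.00118327 -0.09348363]
[ 0.00307544 -0.00118478 -0.09193827]
[-0.01793445 -0.00118089 -0.08746938]
opt 0 t [-0.2241  0.1451  0.0279] w [38.57 -0.14  0.  ]
opt 180 t [-0.2241  0.1451  0.0279] w [-141.43   -0.     -0.17]
```

```bash
python3 -m creep '[{"tx":-0.03,"ty":0,"tz":0,"wx":0,"wy":0,"wz":0,"claw":1},{"tx":-0.07,"ty":0,"tz":0,"wx":0,"wy":0,"wz":0,"claw":1},{"tx":-0.11,"ty":0,"tz":0,"wx":0,"wy":0,"wz":0,"claw":1},{"tx":-0.15,"ty":0,"tz":0,"wx":6,"wy":0,"wz":0,"claw":1},{"tx":-0.19,"ty":0.02,"tz":0.01,"wx":12,"wy":0,"wz":0,"claw":1},{"tx":-0.22,"ty":0.05,"tz":0.01,"wx":18,"wy":0,"wz":0,"claw":1},{"tx":-0.224,"ty":0.08,"tz":0.02,"wx":25,"wy":-0.1,"wz":0,"claw":1},{"tx":-0.224,"ty":0.11,"tz":0.028,"wx":32,"wy":-0.1,"wz":0,"claw":1}]' 40; python3 -c "
from h import *
st();plan((.5725,.17,.25),-86.4)"
```

```text
clock: 4.85
position: [0.5495, 0.1949, 0.2512]
tool_rot: [-3.011, 1.568, 0.303]
force: [0.1, 0.3, -2.7]
grip_width: 0.0354
t 4.85 p [0.5495 0.1949 0.2512] xax [ 0.002  0.001 -1.   ] yaz -80.11 F [ 0.14  0.27 -2.66] g 0.0354 q [-0.23  0.46 -0.29  1.7   0.15  1.   -1.98]
opt 0 t [ 0.0013  0.0285 -0.0184] w [ 6.29 -0.14  0.03]
opt 180 t [ 0.0013  0.0285 -0.0184] w [-1.7371e+02 -4.0000e-02 -2.1000e-01]
```

```bash
python3 -m creep '[{"tx":0,"ty":0.028,"tz":-0.018,"wx":6.3,"wy":-0.1,"wz":0,"claw":1},{"tx":0,"ty":0.028,"tz":-0.018,"wx":6.3,"wy":-0.1,"wz":0,"claw":1},{"tx":0,"ty":0.028,"tz":-0.018,"wx":6.3,"wy":-0.1,"wz":0,"claw":1},{"tx":0,"ty":0.028,"tz":-0.018,"wx":6.3,"wy":-0.1,"wz":0,"claw":1}]' 40; python3 -c "
from h import *
st();c=bot.get_calibration('wrist');im=bot.grab_frame('wrist');cv2.imwrite('pics/g.png',im);np.savez('g.npz',**c)
cv2.imwrite('pics/gt.png',bot.grab_frame('top'))"
```

```text
clock: 5.25
position: [0.5714, 0.1713, 0.2511]
tool_rot: [-1.482, 1.57, 1.725]
force: [-0.8, 0.4, -2.4]
grip_width: 0.0354
t 5.25 p [0.5714 0.1713 0.2511] xax [-0.     0.001 -1.   ] yaz -86.29 F [-0.8   0.45 -2.43] g 0.0354 q [-0.21  0.48 -0.26  1.67  0.14  1.01 -2.02]
```

View pics/g.png

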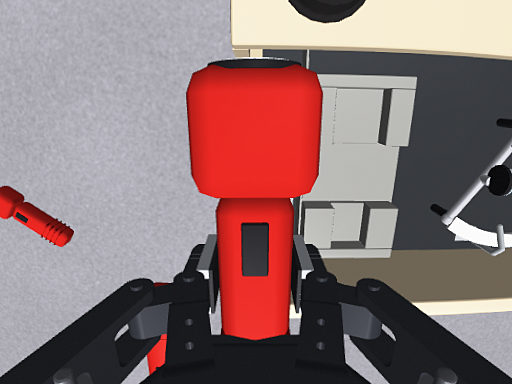

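View pics/gt.png

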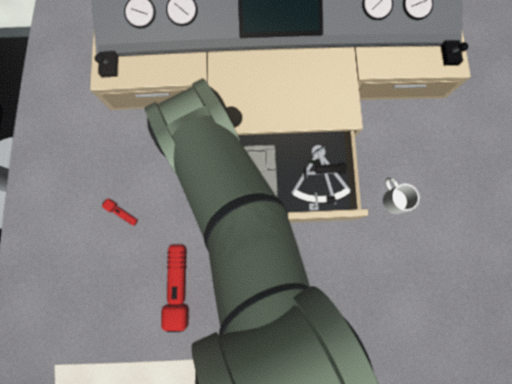

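Flashlight held straight; the bay (wide end around (363,115), narrow around (348,230)) shows to its right. Enlarge for a fit.

```bash
python3 -c "
import cv2
im=cv2.imread('pics/g.png');cv2.imwrite('pics/g2.png',cv2.resize(im[60:275,290:430],None,fx=2.75,fy=2.75,interpolation=cv2.INTER_CUBIC))"
```

```text
(no output)
```

View pics/g2.png

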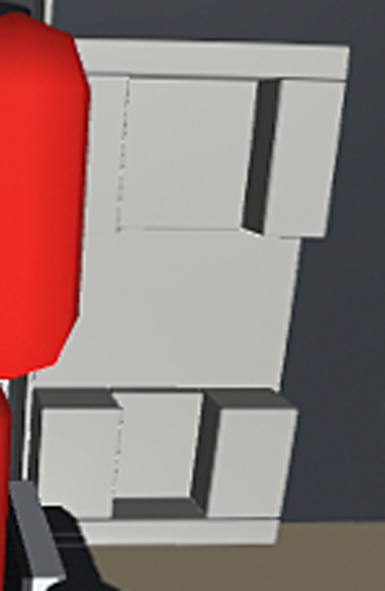

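```bash
cat > fit.py <<'E'
from h import *
from scipy.optimize import least_squares
c=dict(np.load('g.npz'))
L=[(282,80,.0925,-.029,.063),(264,236,.032,-.029,.063),(243,228,.032,-.029,.043),(128,78,.0925,.029,.063),(120,230,.032,.029,.063),(216,406,-.04,-.021,.063),(205,517,-.0925,-.021,.063),(203,391,-.04,-.021,.043),(122,406,-.04,.021,.063),(113,517,-.0925,.021,.063)]
uv=np.array([(290+(a+.5)/2.75-.5,60+(b+.5)/2.75-.5) for a,b,*_ in L])
def P(q):
    ca,sa=np.cos(q[2]),np.sin(q[2]);return [(q[0]+ca*x-sa*y,q[1]+sa*x+ca*y,z) for _,_,x,y,z in L]
r=least_squares(lambda q:(w2px(c,P(q))-uv).ravel(),[.572,.058,.063]);print(r.x,np.degrees(r.x[2]));print(r.fun.reshape(-1,2).round(1))
E
python3 fit.py
```

```text
[0.57715899 0.05958855 0.0568292 ] 3.2560731472436357
[[-0.1 -1.3]
 [-0.6  0.1]
 [-0.3  0.4]
 [ 0.8 -2.2]
 [-0.8  1.5]
 [ 1.6  0.4]
 [-0.   0.6]
 [ 0.3  0.2]
 [ 0.   0.3]
 [-0.8  0.7]]
```

```bash
python3 -c "
from h import *
plan((.573,.059,.25),-86.6);plan((.573,.059,.12),-86.6)"
```

```text
opt 0 t [0.0011 0.1122 0.0057] w [ 0.3  -0.02  0.05]
opt 180 t [0.0011 0.1122 0.0057] w [-1.797e+02 -7.000e-02 -2.000e-02]
opt 0 t [0.1311 0.1123 0.0058] w [ 0.3  -0.02  0.05]
opt 180 t [0.1311 0.1123 0.0058] w [-1.797e+02 -7.000e-02 -2.000e-02]
```

```bash
python3 -m creep '[{"tx":0,"ty":0.04,"tz":0.002,"wx":0.3,"wy":0,"wz":0,"claw":1},{"tx":0,"ty":0.08,"tz":0.004,"wx":0.3,"wy":0,"wz":0,"claw":1},{"tx":0,"ty":0.112,"tz":0.006,"wx":0.3,"wy":0,"wz":0,"claw":1},{"tx":0.03,"ty":0.112,"tz":0.006,"wx":0.3,"wy":0,"wz":0,"claw":1},{"tx":0.07,"ty":0.112,"tz":0.006,"wx":0.3,"wy":0,"wz":0,"claw":1},{"tx":0.11,"ty":0.112,"tz":0.006,"wx":0.3,"wy":0,"wz":0,"claw":1},{"tx":0.13,"ty":0.112,"tz":0.006,"wx":0.3,"wy":0,"wz":0,"claw":1},{"tx":0.13,"ty":0.112,"tz":0.006,"wx":0.3,"wy":0,"wz":0,"claw":1}]' 40; python3 -c "
from h import *
st();c=bot.get_calibration('wrist');im=bot.grab_frame('wrist');cv2.imwrite('pics/h.png',im);np.savez('hh.npz',**c)
im=bot.grab_frame('scene');cv2.imwrite('pics/hs.png',cv2.resize(im[150:270,150:340],None,fx=4,fy=4,interpolation=cv2.INTER_CUBIC))"
```

```text
clock: 6.15
position: [0.5711, 0.0597, 0.1187]
tool_rot: [-0.15, 1.566, 3.052]
force: [-0.3, -0.3, -1.3]
grip_width: 0.0353
t 6.15 p [0.5711 0.0597 0.1187] xax [-0.004  0.    -1.   ] yaz -86.51 F [-0.28 -0.33 -1.32] g 0.0353 q [-0.06  0.62 -0.21  1.83  0.18  0.72 -1.88]
```

View pics/h.png

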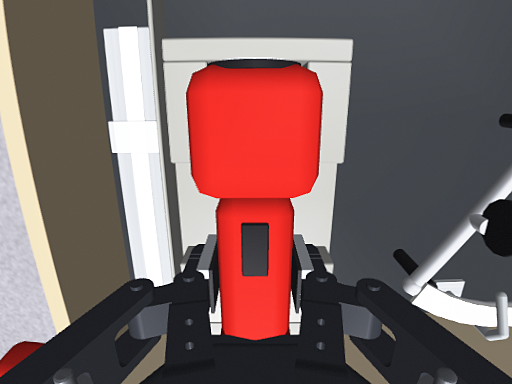

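View pics/hs.png

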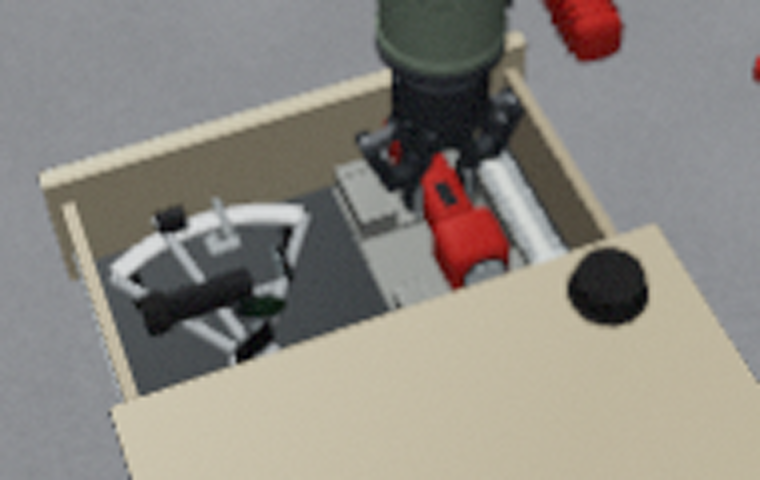

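```bash
python3 -c "
import cv2
im=cv2.imread('pics/h.png');cv2.imwrite('pics/h2.png',cv2.resize(im[25:325,150:365],None,fx=2,fy=2,interpolation=cv2.INTER_CUBIC))
from h import *
c=dict(np.load('hh.npz'))
for uv in [(163,39),(352,39),(164,62),(350,62),(172,162),(344,162)]: print(uv,px2w(c,uv,.063).round(4))
for uv,z in(((254.5,60),.1187-.003),((255,67),.1187+.019)): print('lens',px2w(c,uv,z).round(4))
for uv,z in(((188,100),.1187),((322,100),.1187)): print('head',px2w(c,uv,z).round(4))
"
```

```text
(163, 39) [0.6781 0.1191 0.063 ]
(352, 39) [0.6846 0.0116 0.063 ]
(164, 62) [0.6656 0.1187 0.063 ]
(350, 62) [0.6722 0.0111 0.063 ]
(172, 162) [0.6066 0.1149 0.063 ]
(344, 162) [0.6132 0.0063 0.063 ]
lens [0.6629 0.0659 0.1157]
lens [0.658  0.0655 0.1377]
head [0.6457 0.0923 0.1187]
head [0.649  0.0373 0.1187]
```

View pics/h2.png

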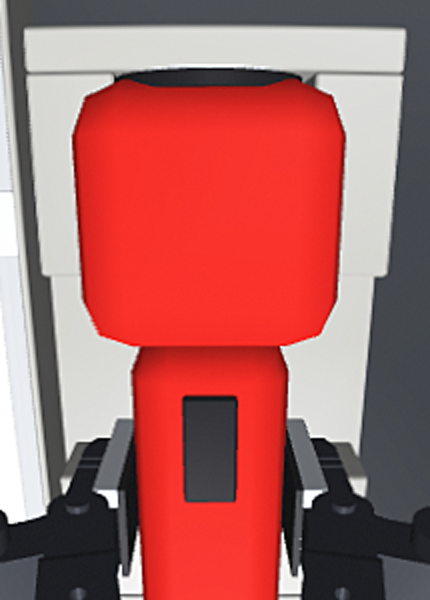

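```bash
python3 -c "
from h import *
plan((.5727,.0582,.0715),-86.55)"
```

```text
opt 0 t [0.0503 0.0017 0.0004] w [ 0.01 -0.03  0.06]
opt 180 t [0.0503 0.0017 0.0004] w [-1.7999e+02 -9.0000e-02 -4.0000e-02]
```

```bash
python3 -m creep '[{"tx":0.01,"ty":0.0015,"tz":0,"wx":0,"wy":0,"wz":0,"claw":1},{"tx":0.02,"ty":0.0015,"tz":0,"wx":0,"wy":0,"wz":0,"claw":1},{"tx":0.03,"ty":0.0015,"tz":0,"wx":0,"wy":0,"wz":0,"claw":1},{"tx":0.03,"ty":0.0015,"tz":0,"wx":0,"wy":0,"wz":0,"claw":1},{"tx":0.03,"ty":0.0015,"tz":0,"wx":0,"wy":0,"wz":0,"claw":1}]' 40; python3 -c "
from h import *
st();c=bot.get_calibration('wrist');im=bot.grab_frame('wrist');cv2.imwrite('pics/i.png',im);np.savez('i.npz',**c);st()
cv2.imwrite('pics/i2.png',cv2.resize(im[5:305,140:380],None,fx=2,fy=2,interpolation=cv2.INTER_CUBIC))"
```

```text
clock: 6.75
position: [0.5729, 0.0584, 0.0916]
tool_rot: [-1.492, 1.57, 1.71]
force: [-0.0, -0.2, -2.0]
grip_width: 0.0351
t 6.75 p [0.5729 0.0584 0.0916] xax [-0.     0.001 -1.   ] yaz -86.54 F [-0.05 -0.15 -1.97] g 0.0351 q [-0.06  0.66 -0.2   1.84  0.2   0.66 -1.89]
t 6.8 p [0.5731 0.0584 0.0919] xax [ 0.     0.001 -1.   ] yaz -86.55 F [ 0.34 -0.55 -2.27] g 0.0356 q [-0.06  0.66 -0.2   1.84  0.2   0.66 -1.89]
```

View pics/i2.png

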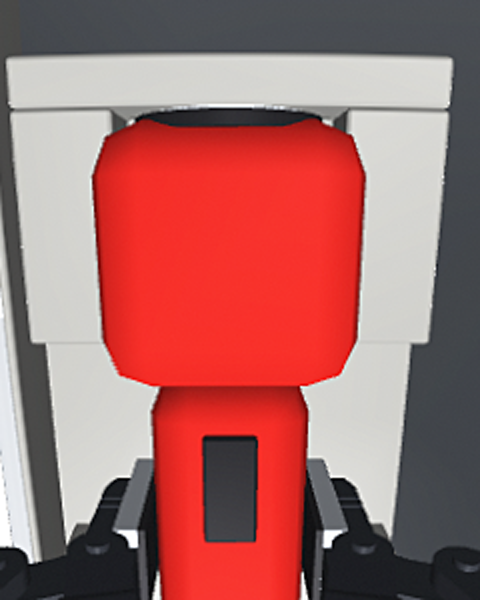

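```bash
python3 -m creep '[{"tx":0.006,"ty":0,"tz":0,"wx":0,"wy":0,"wz":0,"claw":1},{"tx":0.012,"ty":0,"tz":0,"wx":0,"wy":0,"wz":0,"claw":1},{"tx":0.016,"ty":0,"tz":0,"wx":0,"wy":0,"wz":0,"claw":1},{"tx":0.019,"ty":0,"tz":0,"wx":0,"wy":0,"wz":0,"claw":1},{"tx":0.021,"ty":0,"tz":0,"wx":0,"wy":0,"wz":0,"claw":1},{"tx":0.021,"ty":0,"tz":0,"wx":0,"wy":0,"wz":0,"claw":1},{"tx":0.021,"ty":0,"tz":0,"wx":0,"wy":0,"wz":0,"claw":1}]' 40; python3 -c "
from h import *
st();c=bot.get_calibration('wrist');im=bot.grab_frame('wrist');cv2.imwrite('pics/j.png',im);st()
cv2.imwrite('pics/j2.png',cv2.resize(im[5:305,140:380],None,fx=2,fy=2,interpolation=cv2.INTER_CUBIC))"
```

```text
clock: 7.5
position: [0.5732, 0.0585, 0.071]
tool_rot: [-2.084, 1.57, 1.118]
force: [0.4, -0.4, -2.6]
grip_width: 0.0352
t 7.5 p [0.5732 0.0585 0.071 ] xax [ 0.001  0.001 -1.   ] yaz -86.54 F [ 0.42 -0.43 -2.6 ] g 0.0352 q [-0.07  0.69 -0.19  1.85  0.21  0.62 -1.9 ]
t 7.55 p [0.5733 0.0585 0.0711] xax [ 0.001  0.001 -1.   ] yaz -86.54 F [ 0.06 -0.68 -1.58] g 0.0353 q [-0.07  0.69 -0.19  1.85  0.21  0.62 -1.9 ]
```

View pics/j2.png

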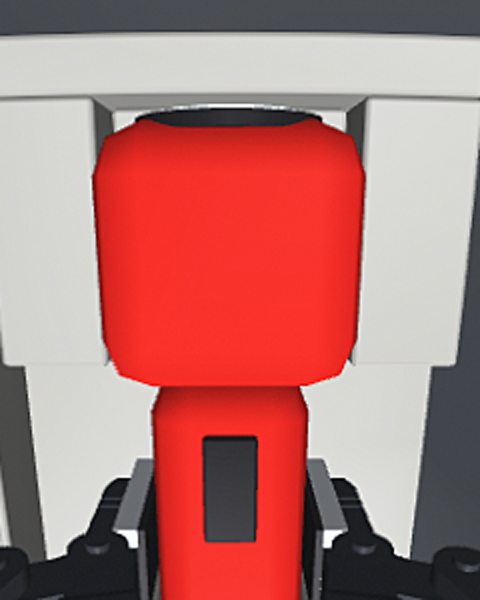

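```bash
python3 -m creep '[{"tx":0.001,"ty":0.0005,"tz":0,"wx":0,"wy":0,"wz":0,"claw":1},{"tx":0.002,"ty":0.0005,"tz":0,"wx":0,"wy":0,"wz":0,"claw":1},{"tx":0.0025,"ty":0.0005,"tz":0,"wx":0,"wy":0,"wz":0,"claw":1},{"tx":0.0025,"ty":0.0005,"tz":0,"wx":0,"wy":0,"wz":0,"claw":1},{"tx":0.0025,"ty":0.0005,"tz":0,"wx":0,"wy":0,"wz":0,"claw":1}]' 40; python3 -c "
from h import *
st()"
```

```text
clock: 8.05
position: [0.5736, 0.0579, 0.0689]
tool_rot: [-2.562, 1.569, 0.64]
force: [-0.7, 0.9, 5.2]
grip_width: 0.035
t 8.05 p [0.5736 0.0579 0.0689] xax [ 0.001  0.001 -1.   ] yaz -86.54 F [-0.66  0.88  5.17] g 0.035 q [-0.07  0.69 -0.19  1.85  0.21  0.62 -1.9 ]
```

Contact with the floor (+5 N against −2.5 N of weight). Release partway.

```bash
python3 -m creep '[{"tx":0,"ty":0,"tz":0,"wx":0,"wy":0,"wz":0,"claw":0.4},{"tx":0,"ty":0,"tz":0,"wx":0,"wy":0,"wz":0,"claw":0.35},{"tx":0,"ty":0,"tz":0,"wx":0,"wy":0,"wz":0,"claw":0.35},{"tx":0,"ty":0,"tz":0,"wx":0,"wy":0,"wz":0,"claw":0.35},{"tx":0,"ty":0,"tz":0,"wx":0,"wy":0,"wz":0,"claw":0.35}]'; python3 -c "
from h import *
st();im=bot.grab_frame('wrist');cv2.imwrite('pics/k.png',im);st()"
```

```text
clock: 8.55
position: [0.5736, 0.0579, 0.0688]
tool_rot: [-2.505, 1.569, 0.696]
force: [0.1, -0.4, -1.1]
grip_width: 0.0556
t 8.55 p [0.5736 0.0579 0.0688] xax [ 0.001  0.001 -1.   ] yaz -86.55 F [ 0.12 -0.43 -1.07] g 0.0556 q [-0.07  0.69 -0.19  1.85  0.21  0.62 -1.9 ]
t 8.6 p [0.5736 0.0579 0.0688] xax [ 0.001  0.001 -1.   ] yaz -86.54 F [-0.23  0.84  0.66] g 0.0554 q [-0.07  0.69 -0.19  1.85  0.21  0.62 -1.9 ]
```

View pics/k.png

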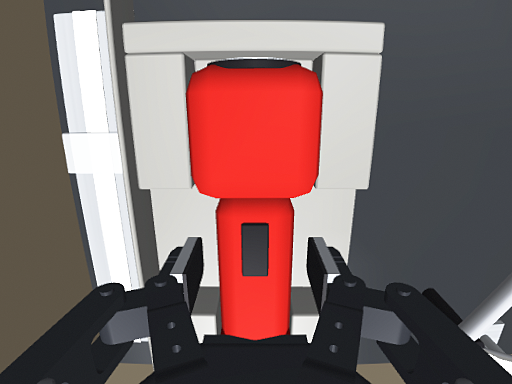

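```bash
python3 -m creep '[{"tx":-0.01,"ty":0,"tz":0,"wx":0,"wy":0,"wz":0,"claw":0.35},{"tx":-0.03,"ty":0,"tz":0,"wx":0,"wy":0,"wz":0,"claw":0.35},{"tx":-0.06,"ty":0,"tz":0,"wx":0,"wy":0,"wz":0,"claw":0.35},{"tx":-0.1,"ty":0,"tz":0,"wx":0,"wy":0,"wz":0,"claw":0.35},{"tx":-0.14,"ty":0,"tz":0,"wx":0,"wy":0,"wz":0,"claw":0.7},{"tx":-0.18,"ty":0,"tz":0,"wx":0,"wy":0,"wz":0,"claw":1},{"tx":-0.21,"ty":0,"tz":0,"wx":0,"wy":0,"wz":0,"claw":1},{"tx":-0.21,"ty":0,"tz":0,"wx":0,"wy":0,"wz":0,"claw":1}]'; python3 -c "
from h import *
st();c=bot.get_calibration('wrist');im=bot.grab_frame('wrist');cv2.imwrite('pics/l.png',im);st();np.savez('l.npz',**c)
cv2.imwrite('pics/l2.png',cv2.resize(im[20:320,150:360],None,fx=2,fy=2,interpolation=cv2.INTER_CUBIC))"
```

```text
clock: 9.4
position: [0.5746, 0.058, 0.2837]
tool_rot: [-2.953, 1.563, 0.249]
force: [-0.1, -0.6, 0.1]
grip_width: 0.0004
t 9.4 p [0.5746 0.058  0.2837] xax [ 0.008  0.002 -1.   ] yaz -86.55 F [-0.08 -0.59  0.08] g 0.0004 q [-0.02  0.41 -0.24  1.69  0.11  1.05 -1.82]
t 9.45 p [0.5739 0.0578 0.2813] xax [ 0.005  0.002 -1.   ] yaz -86.55 F [-1.12  0.38 -1.38] g 0.0002 q [-0.02  0.42 -0.24  1.69  0.11  1.05 -1.82]
```

View pics/l.png

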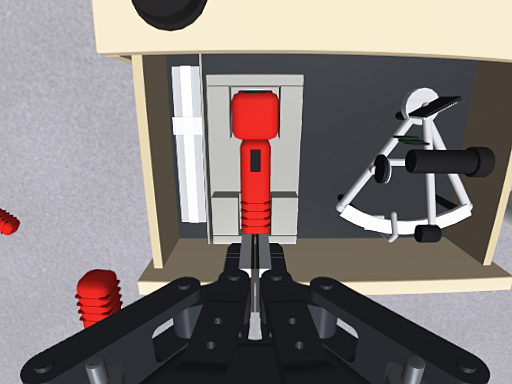

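View pics/l2.png

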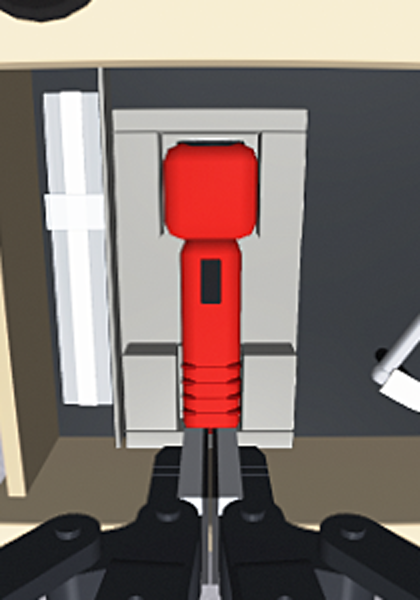

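```bash
python3 -c "
from h import *
plan((.415,-.036,.25),-86.6);plan((.415,-.036,.125),-86.6)"
```

```text
opt 0 t [0.0303 0.0841 0.1644] w [ 0.05 -0.31  0.07]
opt 180 t [0.0303 0.0841 0.1644] w [-1.7995e+02 -1.1000e-01 -4.8000e-01]
opt 0 t [0.1553 0.0843 0.1651] w [ 0.05 -0.31  0.07]
opt 180 t [0.1553 0.0843 0.1651] w [-1.7995e+02 -1.1000e-01 -4.8000e-01]
```

```bash
python3 -m creep '[{"tx":0,"ty":0.02,"tz":0.04,"wx":0,"wy":0,"wz":0,"claw":1},{"tx":0,"ty":0.04,"tz":0.08,"wx":0,"wy":-0.3,"wz":0,"claw":1},{"tx":0,"ty":0.06,"tz":0.12,"wx":0,"wy":-0.3,"wz":0,"claw":1},{"tx":0,"ty":0.084,"tz":0.165,"wx":0,"wy":-0.3,"wz":0,"claw":1},{"tx":0.01,"ty":0.084,"tz":0.165,"wx":0,"wy":-0.3,"wz":0,"claw":1},{"tx":0.03,"ty":0.084,"tz":0.165,"wx":0,"wy":-0.3,"wz":0,"claw":1},{"tx":0.03,"ty":0.084,"tz":0.165,"wx":0,"wy":-0.3,"wz":0,"claw":1}]' 60; python3 -c "
from h import *
st();plan((.415,-.036,.125),-86.6);c=bot.get_calibration('wrist');np.savez('m.npz',**c);cv2.imwrite('pics/m.png',bot.grab_frame('wrist'))"
```

```text
clock: 10.15
position: [0.4131, -0.036, 0.2485]
tool_rot: [-0.425, 1.567, 2.776]
force: [0.0, -0.1, -0.0]
grip_width: 0.0
t 10.15 p [ 0.4131 -0.036   0.2485] xax [-0.004  0.001 -1.   ] yaz -86.56 F [ 0.02 -0.13 -0.  ] g 0.0 q [ 0.15  0.2  -0.24  2.11  0.06  0.85 -1.63]
opt 0 t [ 0.1235  0.0003 -0.0023] w [0.04 0.2  0.09]
opt 180 t [ 0.1235  0.0003 -0.0023] w [-1.7996e+02 -1.4000e-01  3.1000e-01]
```

View pics/m.png

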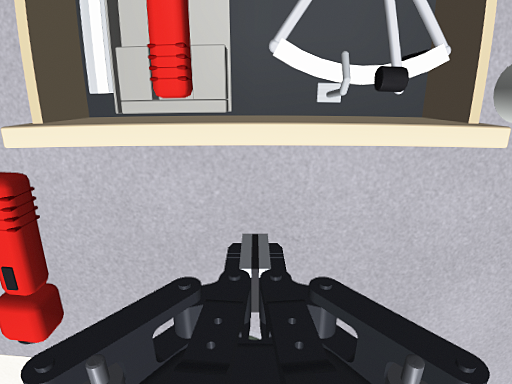

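```bash
python3 -m creep '[{"tx":0.04,"ty":0,"tz":0,"wx":0,"wy":0.2,"wz":0,"claw":1},{"tx":0.08,"ty":0,"tz":0,"wx":0,"wy":0.2,"wz":0,"claw":1},{"tx":0.11,"ty":0,"tz":0,"wx":0,"wy":0.2,"wz":0,"claw":1},{"tx":0.123,"ty":0,"tz":0,"wx":0,"wy":0.2,"wz":0,"claw":1},{"tx":0.123,"ty":0,"tz":0,"wx":0,"wy":0.2,"wz":0,"claw":1},{"tx":0.123,"ty":0,"tz":0,"wx":0,"wy":0.2,"wz":0,"claw":1}]' 60; python3 -c "
from h import *
c=dict(np.load('m.npz'));print(px2w(c,(256,149),.142),px2w(c,(3,147),.142),px2w(c,(510,148),.142))
st();d=np.array([.998,.06,0]);print(rotm().T@d)"
```

```text
clock: 10.8
position: [0.4139, -0.0355, 0.1271]
tool_rot: [-2.125, 1.569, 1.077]
force: [0.4, -0.1, -0.6]
grip_width: 0.0
[ 0.45169451 -0.03403709  0.142     ] [0.44297914 0.17946902 0.142     ] [ 0.46769793 -0.24824219  0.142     ]
t 10.8 p [ 0.4139 -0.0355  0.1271] xax [ 0.001  0.002 -1.   ] yaz -86.52 F [ 0.39 -0.1  -0.63] g 0.0 q [ 0.11  0.41 -0.2   2.23  0.16  0.52 -1.72]
[ 9.82963065e-04  6.92964002e-04 -9.99801257e-01]
```

```bash
python3 -m creep '[{"tx":0,"ty":0,"tz":-0.012,"wx":0,"wy":0,"wz":0,"claw":1},{"tx":0,"ty":0,"tz":-0.022,"wx":0,"wy":0,"wz":0,"claw":1},{"tx":0,"ty":0,"tz":-0.03,"wx":0,"wy":0,"wz":0,"claw":1},{"tx":0,"ty":0,"tz":-0.04,"wx":0,"wy":0,"wz":0,"claw":1},{"tx":0,"ty":0,"tz":-0.052,"wx":0,"wy":0,"wz":0,"claw":1},{"tx":0,"ty":0,"tz":-0.066,"wx":0,"wy":0,"wz":0,"claw":1},{"tx":0,"ty":0,"tz":-0.08,"wx":0,"wy":0,"wz":0,"claw":1},{"tx":0,"ty":0,"tz":-0.094,"wx":0,"wy":0,"wz":0,"claw":1}]' 60; python3 -c "
from h import *
st();c=bot.get_calibration('wrist');np.savez('n.npz',**c);cv2.imwrite('pics/n.png',bot.grab_frame('wrist'));cv2.imwrite('pics/nt.png',bot.grab_frame('top'))"
```

```text
clock: 11.6
position: [0.5088, -0.0298, 0.1272]
tool_rot: [-2.091, 1.569, 1.111]
force: [-1.7, -0.8, 1.6]
grip_width: 0.0002
t 11.6 p [ 0.5088 -0.0298  0.1272] xax [ 0.001  0.002 -1.   ] yaz -86.52 F [-1.7  -0.77  1.57] g 0.0002 q [ 0.09  0.52 -0.19  2.    0.16  0.64 -1.72]
```

View pics/n.png

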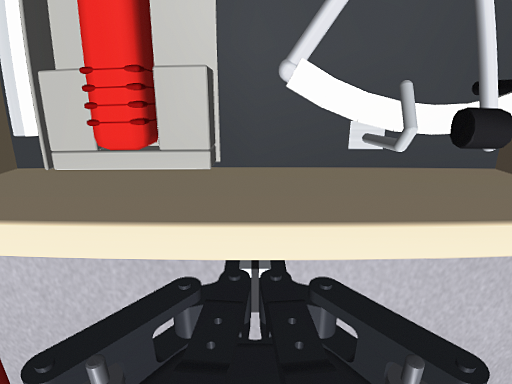

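View pics/nt.png

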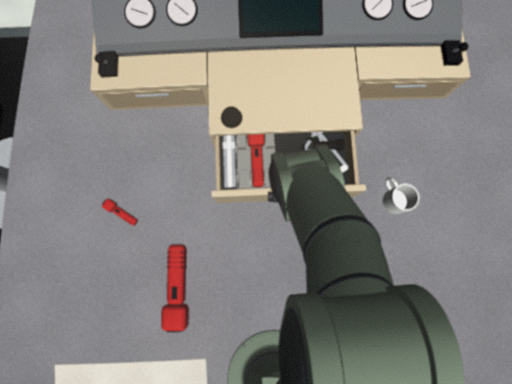

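```bash
python3 -c "
from h import *
c=dict(np.load('n.npz'));print(px2w(c,(256,259),.142))
c=bot.get_calibration('top');print(px2w(c,(214,197),.142),px2w(c,(365,190),.142));print(px2w(c,(209,134.5),.158),px2w(c,(361,130.5),.158));st()"
```

```text
[ 0.5198582  -0.02909289  0.142     ]
[0.50893455 0.17515665 0.142     ] [ 0.53591649 -0.24036389  0.142     ]
[0.68129048 0.19368781 0.158     ] [ 0.70176613 -0.22976274  0.158     ]
t 11.7 p [ 0.5096 -0.0295  0.1272] xax [ 0.002  0.002 -1.   ] yaz -86.51 F [-0.5   0.06 -0.05] g 0.0002 q [ 0.09  0.52 -0.19  2.    0.16  0.63 -1.72]
```

```bash
python3 -m creep '[{"tx":0,"ty":0,"tz":-0.01,"wx":0,"wy":0,"wz":0,"claw":1},{"tx":0,"ty":0,"tz":-0.024,"wx":0,"wy":0,"wz":0,"claw":1},{"tx":0,"ty":0,"tz":-0.038,"wx":0,"wy":0,"wz":0,"claw":1},{"tx":0,"ty":0,"tz":-0.052,"wx":0,"wy":0,"wz":0,"claw":1},{"tx":0,"ty":0,"tz":-0.066,"wx":0,"wy":0,"wz":0,"claw":1},{"tx":0,"ty":0,"tz":-0.08,"wx":0,"wy":0,"wz":0,"claw":1},{"tx":0,"ty":0,"tz":-0.09,"wx":0,"wy":0,"wz":0,"claw":1},{"tx":0,"ty":0,"tz":-0.098,"wx":0,"wy":0,"wz":0,"claw":1}]' 60; python3 -m creep '[{"tx":0,"ty":0,"tz":-0.004,"wx":0,"wy":0,"wz":0,"claw":1},{"tx":0,"ty":0,"tz":-0.004,"wx":0,"wy":0,"wz":0,"claw":1}]'; python3 -c "
from h import *
st();c=bot.get_calibration('wrist');np.savez('n.npz',**c);cv2.imwrite('pics/o.png',bot.grab_frame('wrist'))"
```

```text
clock: 12.5
position: [0.608, -0.0234, 0.1273]
tool_rot: [-2.387, 1.568, 0.816]
force: [-1.6, -0.1, 1.3]
grip_width: 0.0002
clock: 12.7
position: [0.6123, -0.0231, 0.1273]
tool_rot: [-2.446, 1.568, 0.756]
force: [-1.0, 0.1, -0.2]
grip_width: 0.0003
t 12.7 p [ 0.6123 -0.0231  0.1273] xax [ 0.002  0.002 -1.   ] yaz -86.51 F [-0.98  0.09 -0.16] g 0.0003 q [ 0.07  0.65 -0.18  1.73  0.16  0.78 -1.7 ]
```

View pics/o.png

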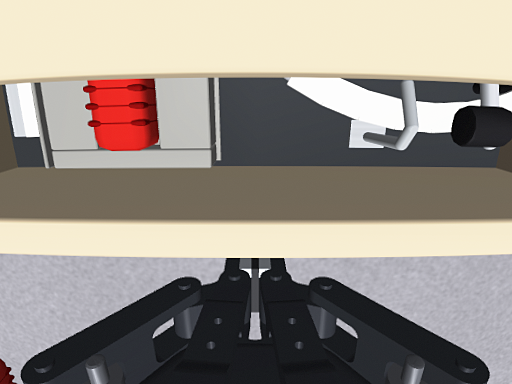

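```bash
python3 -c "
from h import *
c=dict(np.load('n.npz'))
for v in(73,75,77): print(px2w(c,(256,v),.158))
print(px2w(c,(256,258),.142))"
```

```text
[ 0.69625807 -0.01788918  0.158     ]
[ 0.69567834 -0.01792475  0.158     ]
[ 0.69509709 -0.01796041  0.158     ]
[ 0.62378888 -0.02239358  0.142     ]
```

```bash
python3 -m creep '[{"tx":0,"ty":0,"tz":-0.006,"wx":0,"wy":0,"wz":0,"claw":1},{"tx":0,"ty":0,"tz":-0.012,"wx":0,"wy":0,"wz":0,"claw":1},{"tx":0,"ty":0,"tz":-0.018,"wx":0,"wy":0,"wz":0,"claw":1},{"tx":0,"ty":0,"tz":-0.022,"wx":0,"wy":0,"wz":0,"claw":1}]'; python3 -m creep '[{"tx":0,"ty":0,"tz":-0.003,"wx":0,"wy":0,"wz":0,"claw":1},{"tx":0,"ty":0,"tz":-0.006,"wx":0,"wy":0,"wz":0,"claw":1}]';python3 -m creep '[{"tx":0,"ty":0,"tz":-0.003,"wx":0,"wy":0,"wz":0,"claw":1},{"tx":0,"ty":0,"tz":-0.006,"wx":0,"wy":0,"wz":0,"claw":1}]'
```

```text
clock: 13.15
position: [0.634, -0.0219, 0.1272]
tool_rot: [-2.182, 1.569, 1.02]
force: [-6.5, -0.5, 2.8]
grip_width: -0.0003
clock: 13.35
position: [0.64, -0.0215, 0.1272]
tool_rot: [-1.756, 1.569, 1.446]
force: [-6.6, 0.2, 4.5]
grip_width: -0.0
clock: 13.55
position: [0.6458, -0.0212, 0.1273]
tool_rot: [-1.128, 1.569, 2.074]
force: [-8.3, -0.9, 5.0]
grip_width: 0.0002
```

```bash
for i in 1; do python3 -m creep '[{"tx":0,"ty":0,"tz":-0.003,"wx":0,"wy":0,"wz":0,"claw":1},{"tx":0,"ty":0,"tz":-0.006,"wx":0,"wy":0,"wz":0,"claw":1}]'; python3 -m creep '[{"tx":0,"ty":0,"tz":-0.002,"wx":0,"wy":0,"wz":0,"claw":1},{"tx":0,"ty":0,"tz":-0.004,"wx":0,"wy":0,"wz":0,"claw":1}]'; python3 -m creep '[{"tx":0,"ty":0,"tz":-0.002,"wx":0,"wy":0,"wz":0,"claw":1},{"tx":0,"ty":0,"tz":-0.003,"wx":0,"wy":0,"wz":0,"claw":1}]'; done
```

```text
clock: 13.75
position: [0.6513, -0.0209, 0.1273]
tool_rot: [-0.576, 1.568, 2.626]
force: [-9.5, -0.1, 6.6]
grip_width: -0.0001
clock: 13.95
position: [0.6549, -0.0206, 0.1273]
tool_rot: [-0.37, 1.566, 2.832]
force: [-10.0, -0.3, 6.3]
grip_width: 0.0001
clock: 14.15
position: [0.6575, -0.0205, 0.1273]
tool_rot: [-0.264, 1.565, 2.938]
force: [-7.5, -0.2, 5.1]
grip_width: 0.0002
```

```bash
python3 -m creep '[{"tx":0,"ty":0,"tz":-0.002,"wx":0,"wy":0,"wz":0,"claw":1},{"tx":0,"ty":0,"tz":-0.003,"wx":0,"wy":0,"wz":0,"claw":1}]'; python3 -m creep '[{"tx":0,"ty":0,"tz":-0.002,"wx":0,"wy":0,"wz":0,"claw":1},{"tx":0,"ty":0,"tz":-0.002,"wx":0,"wy":0,"wz":0,"claw":1}]'; python3 -c "
from h import *
st();c=bot.get_calibration('wrist');np.savez('n.npz',**c);cv2.imwrite('pics/p.png',bot.grab_frame('wrist'))"
```

```text
clock: 14.35
position: [0.6604, -0.0203, 0.1273]
tool_rot: [-0.223, 1.564, 2.979]
force: [-5.9, 0.7, 3.5]
grip_width: 0.0001
clock: 14.55
position: [0.6625, -0.0202, 0.1273]
tool_rot: [-0.209, 1.564, 2.993]
force: [-3.7, 0.0, 3.0]
grip_width: -0.0001
t 14.55 p [ 0.6625 -0.0202  0.1273] xax [-0.007  0.001 -1.   ] yaz -86.53 F [-3.66  0.    2.99] g -0.0001 q [ 0.05  0.72 -0.18  1.58  0.15  0.86 -1.69]
```

View pics/p.png

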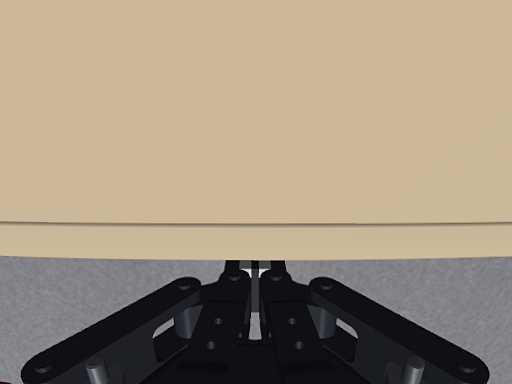

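```bash
python3 -c "
from h import *
c=dict(np.load('n.npz'))
print(px2w(c,(256,224),.158),px2w(c,(256,259),.142))"; python3 -m creep '[{"tx":0,"ty":0,"tz":-0.001,"wx":0,"wy":0,"wz":0,"claw":1},{"tx":0,"ty":0,"tz":-0.002,"wx":0,"wy":0,"wz":0,"claw":1}]'
```

```text
[ 0.69713684 -0.01801371  0.158     ] [ 0.67363328 -0.01950444  0.142     ]
clock: 14.8
position: [0.6642, -0.0201, 0.1273]
tool_rot: [-0.194, 1.563, 3.008]
force: [-5.7, -0.0, 3.8]
grip_width: 0.0001
```

```bash
python3 -m creep '[{"tx":0,"ty":0,"tz":-0.001,"wx":0,"wy":0,"wz":0,"claw":1},{"tx":0,"ty":0,"tz":-0.0015,"wx":0,"wy":0,"wz":0,"claw":1}]'; python3 -m creep '[{"tx":0,"ty":0,"tz":-0.001,"wx":0,"wy":0,"wz":0,"claw":1},{"tx":0,"ty":0,"tz":-0.0015,"wx":0,"wy":0,"wz":0,"claw":1}]'
```

```text
clock: 15.0
position: [0.6656, -0.02, 0.1273]
tool_rot: [-0.173, 1.563, 3.029]
force: [-7.5, -0.9, 4.5]
grip_width: 0.0002
clock: 15.2
position: [0.6669, -0.0199, 0.1273]
tool_rot: [-0.163, 1.562, 3.039]
force: [-6.8, 1.2, 4.6]
grip_width: 0.0002
```

```bash
python3 -m creep '[{"tx":0,"ty":0,"tz":-0.001,"wx":0,"wy":0,"wz":0,"claw":1},{"tx":0,"ty":0,"tz":-0.0015,"wx":0,"wy":0,"wz":0,"claw":1}]'; python3 -c "
from h import *
st();c=bot.get_calibration('wrist');np.savez('n.npz',**c);im=bot.grab_frame('wrist');cv2.imwrite('pics/q.png',cv2.resize(im[210:270,200:320],None,fx=6,fy=6))"
```

```text
clock: 15.4
position: [0.6682, -0.0198, 0.1273]
tool_rot: [-0.149, 1.561, 3.054]
force: [-6.6, -0.0, 4.1]
grip_width: -0.0001
t 15.4 p [ 0.6682 -0.0198  0.1273] xax [-0.009  0.001 -1.   ] yaz -86.53 F [-6.6  -0.03  4.11] g -0.0001 q [ 0.05  0.73 -0.18  1.56  0.15  0.88 -1.69]
```

View pics/q.png

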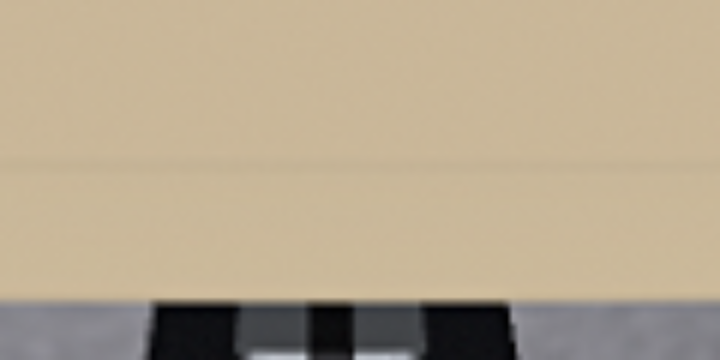

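```bash
python3 -c "
from h import *
c=dict(np.load('n.npz'))
print(px2w(c,(256,237.2),.158),px2w(c,(256,259.5),.142))"; python3 -m creep '[{"tx":0,"ty":0,"tz":-0.001,"wx":0,"wy":0,"wz":0,"claw":1},{"tx":0,"ty":0,"tz":-0.001,"wx":0,"wy":0,"wz":0,"claw":1}]'
```

```text
[ 0.69782464 -0.01797962  0.158     ] [ 0.67914455 -0.01917435  0.142     ]
clock: 15.65
position: [0.6684, -0.0198, 0.1273]
tool_rot: [-0.114, 1.559, 3.088]
force: [-12.8, -0.2, 8.9]
grip_width: 0.0001
```

```bash
python3 -m creep '[{"tx":0,"ty":0,"tz":0.003,"wx":0,"wy":0,"wz":0,"claw":1},{"tx":0,"ty":0,"tz":0.006,"wx":0,"wy":0,"wz":0,"claw":1},{"tx":0,"ty":0,"tz":0.012,"wx":0,"wy":0,"wz":0,"claw":1},{"tx":0,"ty":0,"tz":0.03,"wx":0,"wy":0,"wz":0,"claw":1},{"tx":0,"ty":0,"tz":0.06,"wx":0,"wy":0,"wz":0,"claw":1},{"tx":0,"ty":0,"tz":0.06,"wx":0,"wy":0,"wz":0,"claw":1},{"tx":0,"ty":0,"tz":0.06,"wx":0,"wy":0,"wz":0,"claw":1}]'; python3 -c "
from h import *
st();c=bot.get_calibration('wrist');np.savez('n.npz',**c);im=bot.grab_frame('wrist');cv2.imwrite('pics/r.png',im)"
```

```text
clock: 16.35
position: [0.6086, -0.0236, 0.1285]
tool_rot: [-0.116, 1.56, 3.086]
force: [1.3, 1.0, -0.0]
grip_width: 0.0003
t 16.35 p [ 0.6086 -0.0236  0.1285] xax [-0.01   0.001 -1.   ] yaz -86.54 F [ 1.31  0.98 -0.04] g 0.0003 q [ 0.07  0.65 -0.18  1.73  0.15  0.79 -1.7 ]
```

View pics/r.png

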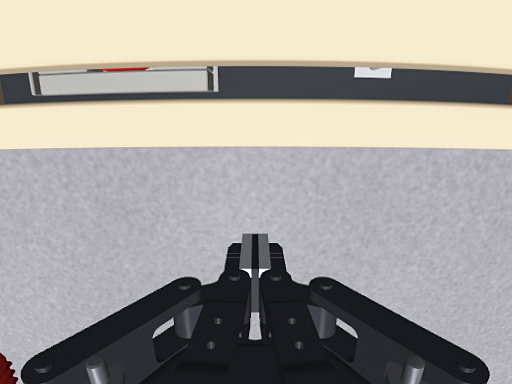

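```bash
python3 -c "
from h import *
c=dict(np.load('n.npz'))
print(px2w(c,(256,61),.158),px2w(c,(256,147.5),.142));R=rotm();st();plan((.6515,-.0208,.1275),-86.55)"
```

```text
[ 0.69638625 -0.01813665  0.158     ] [ 0.66743955 -0.01995237  0.142     ]
t 16.4 p [ 0.6091 -0.0234  0.1283] xax [-0.01   0.001 -1.   ] yaz -86.53 F [ 0.23 -0.46  0.39] g -0.0003 q [ 0.07  0.65 -0.18  1.72  0.15  0.79 -1.7 ]
opt 0 t [ 0.0004 -0.     -0.0425] w [0.02 0.59 0.08]
opt 180 t [ 0.0004 -0.     -0.0425] w [-1.7998e+02 -1.2000e-01  9.2000e-01]
```

```bash
python3 -m creep '[{"tx":0,"ty":0,"tz":0.03,"wx":0,"wy":0.6,"wz":0,"claw":1},{"tx":-0.02,"ty":0,"tz":0.06,"wx":0,"wy":0.6,"wz":0,"claw":1},{"tx":-0.05,"ty":0,"tz":0.09,"wx":0,"wy":0.6,"wz":0,"claw":1},{"tx":-0.08,"ty":0,"tz":0.12,"wx":0,"wy":0.6,"wz":0,"claw":1},{"tx":-0.1,"ty":0,"tz":0.13,"wx":0,"wy":0.6,"wz":0,"claw":1},{"tx":-0.1,"ty":0,"tz":0.13,"wx":0,"wy":0.6,"wz":0,"claw":1},{"tx":-0.1,"ty":0,"tz":0.13,"wx":0,"wy":0.6,"wz":0,"claw":1},{"tx":-0.1,"ty":0,"tz":0.13,"wx":0,"wy":0.6,"wz":0,"claw":1}]'; python3 -c "
from h import *
st();c=bot.get_calibration('wrist');np.savez('n.npz',**c);im=bot.grab_frame('wrist');cv2.imwrite('pics/s.png',im)
cv2.imwrite('pics/st.png',bot.grab_frame('top'));cv2.imwrite('pics/ss.png',bot.grab_frame('scene'))"
```

```text
clock: 17.2
position: [0.4808, -0.0312, 0.2289]
tool_rot: [-1.359, 1.569, 1.844]
force: [-1.1, 0.5, 1.0]
grip_width: 0.0003
t 17.2 p [ 0.4808 -0.0312  0.2289] xax [-0.     0.002 -1.   ] yaz -86.52 F [-1.11  0.53  1.01] g 0.0003 q [ 0.12  0.33 -0.23  1.98  0.09  0.84 -1.66]
```

View pics/s.png

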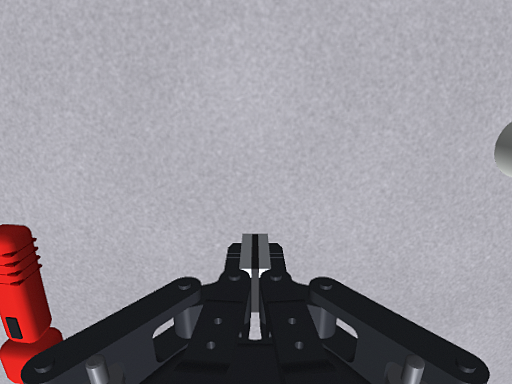

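View pics/st.png

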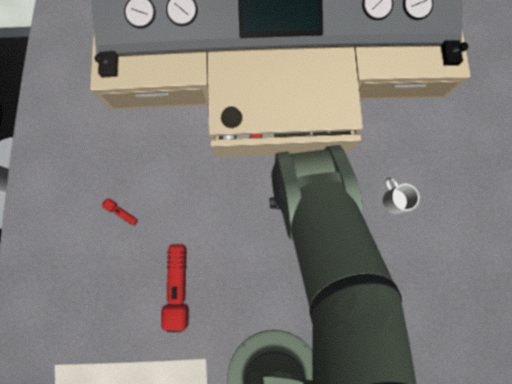

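View pics/ss.png

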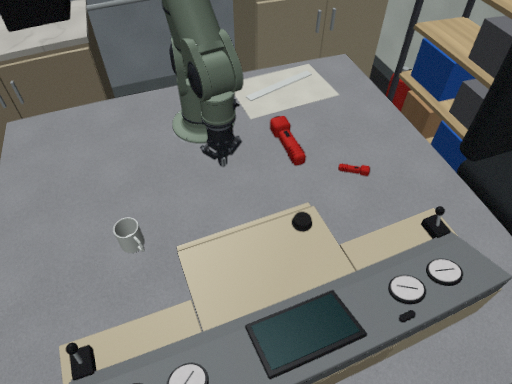

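```bash
python3 -c "
from h import *
im=cv2.imread('pics/st.png');cv2.imwrite('pics/st2.png',cv2.resize(im[110:170,200:300],None,fx=7,fy=7,interpolation=cv2.INTER_CUBIC))
c=bot.get_calibration('top')
car=np.array([.695,-.018,.158]);y=np.array([-.06,.998,0]);x=np.array([.998,.06,0])
for tr in(0,.03):
  P=[car+.19*y-[0,0,0],car+.19*y-x*(.010+tr)-[0,0,.016],car+.19*y-x*(.028+tr)-[0,0,.016]];print(tr,((w2px(c,P)-[200,110])*7).round(0))"
```

```text
0 [[119. 167.]
 [124. 203.]
 [125. 246.]]
0.03 [[119. 167.]
 [125. 275.]
 [126. 319.]]
```

View pics/st2.png

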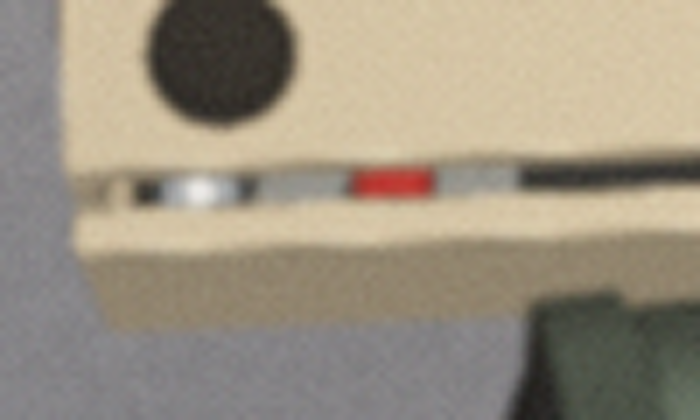

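```bash
python3 -c "
from h import *
st();bot.job_done()"
```

```text
t 17.35 p [ 0.4804 -0.0312  0.2288] xax [-0.001  0.002 -1.   ] yaz -86.52 F [ 0.15  0.13 -0.91] g -0.0002 q [ 0.12  0.33 -0.23  1.98  0.09  0.85 -1.66]
the job is handed in; nothing more can be done
```

The flashlight is in its bay and the drawer is shut and caught. I handed the job in at 17.35 s; it reports no verdict.

- **Flashlight:** I picked the middle-sized one (measured about 177 mm long, against 118 mm and 250 mm for the look-alikes). I lowered it until it touched the bay floor, opened the fingers and lifted away. The wrist picture from above, with the drawer still open, shows it flat, head in the wide end.
- **Drawer:** I pushed it shut slowly and pressed it to the hard stop at about -9 mm, with about 13 N at the end. After one press and letting go, it stayed shut, so no second press was needed.
- **Last checks:** The wrist camera put the travel at about +1 mm, and a later top picture fits the position expected at 0. That picture also shows the flashlight's tail and the slide rule in the drawer. The mug and eyepiece cap look unmoved, and the arm is clear of everything.
- **What disagreed:** The top and wrist cameras differed by 3 to 5 mm on the bay's lengthwise position. I went with the wrist view, and the flashlight seated freely. At first glance the wrist picture after the press looked as if the drawer had sprung back out. The measured gap of 29 mm (28 mm when shut) showed it had not.

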